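Refill the sweet jar through its funnel

ROBOT

A 6-joint arm with a two-finger parallel gripper is mounted at the origin on the work surface. World frame = base frame: x ahead of the robot, y to its left, z up, the work surface at z = 0. Lengths are in m, angles in rad, forces in N, time in s.
With the tool pointing down it reaches from about 0.35 to 0.95 m from the base axis. Payload 17.4 kg.
Tool frame: the origin (TCP) lies at the very end of the fingers, on their centre line; the grasp point (between the pads) lies 19 mm behind it; z points along the fingers, y is the line along which they close (so a half turn about z gives the same grasp; the last joint's range is limited). The gripper opens to 93 mm and grips with 3 to 60 N. Pads are 15 mm wide; open, the fingers measure 128 mm over their backs; the gripper's body (75 mm by 188 mm) begins 65 mm behind the grasp point.
Start: joints at [-0.038, 0.116, 1.442, -0, 1.584, -0.038], TCP at [0.675, -0, 0.196] pointing down, gripper open.
Joint ranges: [-2.83, 2.83], [-0.83, 2.19], [0.07, 2.5], [-1.14, 4.28], [0.01, 3], [-2.97, 2.97]. Speed limits (rad/s): [1.89, 1.89, 2.22, 3.14, 3.14, 3.14].

INTERFACE

Orientations are given as a unit quaternion [x, y, z, w].
In Python, from rig import manip gives the robot as it stands.
- The arm moves only by the tool servo_tool, never from a script. Its argument "targets" is text: rows parted by semicolons, each of 6 numbers parted by spaces: the shift along the world's x, y, z in m, then the turn, a rotation vector about the world's x, y, z in rad. A call has 1 to 12 rows; each row shifts and turns the commanded pose from where the row before left it; what a row does not reach is not made up. A row lasts 1/8 s, in which the tool goes at most 62.5 mm and 10.7 degrees, less where a joint would pass 70% of its speed; a pose out of reach is approached as far as the arm can. A call with a gripper value outside its range is refused whole. "claw" is the finger opening in m, from 0 to 0.093, set as the call begins (left out, the last holds). The fingers move at their own pace and stop on an object; "newtons" is the grip in N (left out, the last holds). Time passes only in rows, so rows that do not move let the fingers close. It gives the time, the measured TCP pose, the force, the opening and the grip force at its end, in the units of the state.
- manip.sense(): the state, without advancing time (a new reading comes with each control period).
- manip.read_camera(name): name is "scene" or "side" or "wrist"; returns the picture (384x512x3 uint8, red, green, blue); there is no depth.
- manip.camera_model(name): a dict with "fx", "fy", "cx", "cy" (pixels), "k1" (the pictures are not rectified: a ray, as slopes to the right and down, at radius r is drawn at 1 + k1 r^2 times it, then the intrinsics apply), "world_to_cam" (4x4, takes a point from world to camera coordinates); the wrist camera has in their place "hand_eye" (4x4, takes a point from camera to tool coordinates, whose origin is the TCP and whose axes are the flange's). Camera axes: x right, y down, z forward; pixel columns grow to the right and rows downward; lengths in m; the calibration is good to about 2 mm. A picture is of the moment at which its call begins: read the wrist's pose just before it. camera_model takes no time and is no camera call.
- manip.sign_off(): hands the job in; it is judged then, once.
Trained networks look in the newest picture that a camera, given by its name, has taken for a name from the list of things; names that differ only in an ending like _2 or _b are one class to them, and where a whole thing is asked for, a point or a joint stands for the part that bears it (a point fixed in the world has none). Each returns a list of dicts, best first, with "p" (0 to 1); they miss things now and then, are a little off and sometimes report something else, mostly with a low value. They report only what shows in the picture. A call takes as long as a camera call. They do not tell look-alikes from the thing itself.
- manip.recognise(query, camera): "bbox" ([centre column, centre row, width, height] in pixels, round what is visible of it).
- manip.pinpoint(query, camera): "position" ([column, row] in pixels: a listed point, or the origin of a listed thing).
The state is a dict: "time": time; "joints": joint angles; "qvel": joint speeds; "tau": joint torques, N m; "eef_pos": TCP position; "orientation": TCP orientation; "ft_force": force on the tool from outside, world axes, zero at the start; "ft_torque": the same for the moment, N m; "grip_width": finger opening in m; "grasp_force": force on a finger pad.
Only numpy, scipy, OpenCV 4.12 (cv2) and the standard library are available. Lean on these libraries where they do the work, as an engineer would, in place of code of your own. Each camera call takes 0.05 s, during which the arm holds its last target. There are 200 camera calls.

TASK

Refill the sweet jar: first take the slate board that covers the jar's funnel and stand it upright on one of its short ends, by itself, on the cork mat. Then pour all five sweets out of their creamer through the funnel into the jar, without touching the sweets with the fingers, and set the empty creamer down upright on the rubber runner beside the other creamers. Set things down gently, keep the jar standing, and leave the other things on the deck where they are.

Things in the scene. Friction and masses are not known exactly. Their poses are not given: they have to be found in the camera images.
- jar: narrow-necked clear glass jar with a wide steel funnel fixed in its neck, loose on the deck, about 0.85 kg. Origin at the centre of its underside, z up. Glass body 78 mm across, 112 mm high to the neck's top; the funnel's cone opens from a 42 mm wide throat at height 110 mm to its rim at height 150 mm, 106 mm across outside (100 mm inside).
- slate: black slate serving board, 145 x 60 x 15 mm (its own x, y, z), about 0.35 kg, lying flat across the funnel's rim at the start, its two ends overhanging the rim by about 19 mm, its long axis roughly across the robot's view (along y). Origin at the centre of the underside: the board spans z 0 to 15 mm, x +-72.5 mm, y +-30 mm.
- slate_mid (a point): centre of the slate board (7.5 mm above its origin along its own z).
- mat: square cork mat, 170 x 170 x 3 mm, fixed on the deck to the robot's left. Origin at the centre of its underside, on the deck; top at height 3 mm. Nothing stands on it.
- creamer_full: small white porcelain creamer holding the five sweets, about 0.2 kg, one of a row of three alike on the robot's right; its place in the row varies. Origin at the centre of its underside, z up. Conical cup 55 mm high, 54 mm wide at the foot, 82 mm at the rim, wall 4 mm, floor 5 mm; its wall leans out by 14 degrees, so the sweets all roll out only when it is tipped by 80 to 95 degrees.
- creamer_ear (a point): middle of creamer_full's flat solid ear handle, 56 mm from the cup's axis along its own -x, 32 mm up. The ear is 12 mm thick (own y), reaches from the wall to x = -79 mm and from 14 to 50 mm above the foot. The rim opposite (own +x, 41 mm from the axis) is the one to pour over; it points roughly to the robot's left.
- creamer_b: white porcelain creamer of the same shape as creamer_full, but empty; a bystander to be left where it is. Origin and axes as for creamer_full.
- creamer_c: white porcelain creamer of the same shape as creamer_full, but empty; a bystander to be left where it is. Origin and axes as for creamer_full.
- stopper: heavy crystal decanter stopper, 56 mm across, 70 mm high, a bystander. Origin at the centre of its underside.
- lid: orange plastic bayonet lid of the jar, a disc 60 mm across (lugs to 74 mm), 14 mm high, lying on the deck, a bystander. Origin at the centre of its underside.
- mini: miniature bottle, 36 mm across, 105 mm high, a bystander. Origin at the centre of its underside.
- runner: thin dark rubber runner, 360 x 200 x 3 mm (own x, y, z), fixed on the cherry-laminate deck (z = 0) on the robot's right; the three creamers stand on it, spaced about 108 mm along its x. Origin at the centre of its underside, top at height 3 mm.
- sweet1: round hard-boiled sweet, brown, 20 mm across, about 10 g, glossy and slippery, one of five in creamer_full at the start (four on its floor, one on top). Origin at its centre.
- sweet2: round hard-boiled sweet, brown, 20 mm across, about 10 g, glossy and slippery, one of five in creamer_full at the start (four on its floor, one on top). Origin at its centre.
- sweet3: round hard-boiled sweet, brown, 20 mm across, about 10 g, glossy and slippery, one of five in creamer_full at the start (four on its floor, one on top). Origin at its centre.
- sweet4: round hard-boiled sweet, brown, 20 mm across, about 10 g, glossy and slippery, one of five in creamer_full at the start (four on its floor, one on top). Origin at its centre.
- sweet5: round hard-boiled sweet, brown, 20 mm across, about 10 g, glossy and slippery, one of five in creamer_full at the start (four on its floor, one on top). Origin at its centre.
There are look-alikes about, which are no part of the job. What is shaped like the creamer_full but green, red or turquoise is not meant.

How it is judged:
On the way, in this order (a step that is already met when the one before it is completed fails the run):
1. the slate board stands upright on a short end on the cork mat, let go ((angle between slate's own x axis and vertical below 0.05 rad or angle between slate's own x axis and vertical above 3.0916 rad) and horizontal distance between slate_mid and mat below 0.07 m and height (world z) of slate_mid between 0.069 and 0.082 m and linear speed of slate below 0.03 m/s and contact force between the fingers and slate below 0.05 N), for 0.3 s.
2. all five sweets lie in the jar, below the funnel (z of sweet1 in the frame of jar between 0 and 0.08 m and horizontal distance between each of sweet1, sweet2, sweet3, sweet4, sweet5 and jar below 0.038 m and z of sweet2 in the frame of jar between 0 and 0.08 m and z of sweet3 in the frame of jar between 0 and 0.08 m and z of sweet4 in the frame of jar between 0 and 0.08 m and z of sweet5 in the frame of jar between 0 and 0.08 m), for 0.2 s.
At the end, for the whole second after the job is handed in: Slate stands alone on a short end on the mat (within 3 deg of vertical, centre within 70 mm of the mat's, 69-82 mm high); five sweets in the jar under 80 mm high; creamer upright on the runner (3 deg, 5 mm); jar upright (3 deg); all at rest (30 mm/s), let go (all of step 2 and (angle between slate's own x axis and vertical below 0.05 rad or angle between slate's own x axis and vertical above 3.0916 rad) and horizontal distance between slate_mid and mat below 0.07 m and height (world z) of slate_mid between 0.069 and 0.082 m and angle between each of creamer_full, jar's own z axis and vertical below 0.06 rad and z of creamer_full in the frame of runner between -0.002 and 0.008 m and x of creamer_full in the frame of runner between -0.18 and 0.18 m and y of creamer_full in the frame of runner between -0.1 and 0.1 m and linear speed of each of slate, creamer_full, jar below 0.03 m/s); the robot touches nothing.
It fails at once if the fingers touch a sweet (over 0.5 N) (contact force between the fingers and sweet1 above 0.5 N or contact force between the fingers and sweet2 above 0.5 N or contact force between the fingers and sweet3 above 0.5 N or contact force between the fingers and sweet4 above 0.5 N or contact force between the fingers and sweet5 above 0.5 N).
It fails at once if the jar is tilted by more than 14 degrees or shifted by more than 40 mm (angle between jar's own z axis and vertical above 0.25 rad or distance of jar from where it was at the start of the episode above 0.04 m).
It fails at once if a bystander is shifted by more than 25 mm (distance of any of creamer_b, creamer_c, stopper, lid, mini from where it was at the start of the episode above 0.025 m).
It fails at once if the slate or the creamer is banged down: it presses on mat, runner or jar with more than 45 N (contact force between slate and mat above 45 N or contact force between any of slate, creamer_full and jar above 45 N or contact force between creamer_full and runner above 45 N).
It also fails if it takes over 72 s, if anything falls off the work surface, if the arm or the gripper's body presses on something with over 40 N, if the wrist force passes 120 N, or if a joint passes its speed limit or range.

## Working session

There is one attempt and no reset: what is moved stays moved. The work goes in short steps, Python scripts to look and compute and a tool call to move; the robot and the scene stay as the last step left them, time stands still between calls to the robot, and variables do not carry over. Pictures are saved under pics/ and viewed, at most 15 in all, crops included, and the job is handed in when it is done.

Besides the shell and the picture viewer there is one more tool, called after "Emit:" by a JSON object that holds its "op" and its "data", one argument or row to a line. servo_tool: Moves the arm, as the interface text tells. Its arguments: {"type":"object","properties":{"targets":{"type":"string"},"claw":{"type":"number"},"newtons":{"type":"number"}},"required":["targets"]}

```bash
mkdir -p pics; ls; cat > h.py <<'E'
import numpy as np,cv2
from rig import manip
from scipy.spatial.transform import Rotation as R
def snap(cam,fn=None):
    s=manip.sense(); im=manip.read_camera(cam)
    if fn: cv2.imwrite('pics/'+fn,im[:,:,::-1])
    return im,s
def cam(name,s=None):
    m=manip.camera_model(name); K=np.array([[m['fx'],0,m['cx']],[0,m['fy'],m['cy']],[0,0,1.]])
    D=np.array([m['k1'],0,0,0,0.])
    if 'world_to_cam' in m: W=np.array(m['world_to_cam'])
    else:
        T=np.eye(4);T[:3,:3]=R.from_quat(s['orientation']).as_matrix();T[:3,3]=s['eef_pos']
        W=np.linalg.inv(T@np.array(m['hand_eye']))
    return K,D,W
def proj(P,name,s=None):
    K,D,W=cam(name,s); r,_=cv2.Rodrigues(W[:3,:3])
    return cv2.projectPoints(np.array(P,float).reshape(-1,1,3),r,W[:3,3],K,D)[0].reshape(-1,2)
def ray(px,name,s=None):
    K,D,W=cam(name,s); q=cv2.undistortPoints(np.array(px,float).reshape(-1,1,2),K,D).reshape(-1,2)
    d=np.c_[q,np.ones(len(q))]@W[:3,:3]; o=-W[:3,:3].T@W[:3,3]
    return o,d/np.linalg.norm(d,axis=1)[:,None]
def atz(px,z,name,s=None):
    o,d=ray(px,name,s); return o+d*((z-o[2])/d[:,2])[:,None]
def tri(obs):  # list of (px,name,s)
    A=np.zeros((3,3));b=np.zeros(3);L=[]
    for px,n,s in obs:
        o,d=ray([px],n,s);M=np.eye(3)-np.outer(d[0],d[0]);A+=M;b+=M@o;L.append((o,M))
    x=np.linalg.solve(A,b); return x,[np.linalg.norm(M@(x-o)) for o,M in L]
E
python3 - <<'E'
from h import *
np.set_printoptions(precision=3,suppress=True)
ims=[]
for c in ['scene','side']:
    im,s=snap(c,c+'0.png')
    K,D,W=cam(c); print(c,K[0,0],-W[:3,:3].T@W[:3,3],W[2,:3])
    for q in ['slate_mid','jar','mat','creamer_full','creamer_ear','stopper','lid','mini','runner','sweet1']:
        print(q,[(round(r['p'],2),np.round(r['position']).tolist()) for r in manip.pinpoint(q,c)])
m=manip.camera_model('wrist'); print(m['hand_eye'],m['fx'])
print(manip.sense())
E
```

```text
pics
scene 470.8407090134149 [ 1.18  -0.375  0.945] [-0.628  0.264 -0.732]
slate_mid [(0.93, [304.0, 198.0])]
jar [(0.77, [298.0, 237.0]), (0.19, [239.0, 286.0])]
mat []
creamer_full [(0.96, [133.0, 284.0]), (0.88, [231.0, 290.0]), (0.75, [274.0, 194.0]), (0.67, [141.0, 189.0])]
creamer_ear [(0.87, [207.0, 295.0]), (0.67, [149.0, 169.0]), (0.65, [256.0, 188.0]), (0.56, [129.0, 294.0]), (0.49, [205.0, 226.0])]
stopper [(0.6, [371.0, 252.0])]
lid [(0.45, [301.0, 236.0])]
mini [(0.67, [282.0, 287.0]), (0.54, [241.0, 286.0])]
runner [(0.65, [216.0, 256.0])]
sweet1 [(0.62, [239.0, 286.0]), (0.55, [224.0, 294.0]), (0.39, [233.0, 282.0]), (0.38, [228.0, 294.0]), (0.36, [228.0, 285.0])]
side 493.45379433946016 [0.013 0.869 0.907] [ 0.342 -0.718 -0.606]
slate_mid [(0.71, [205.0, 180.0])]
jar [(0.86, [211.0, 228.0])]
mat [(0.89, [174.0, 296.0])]
creamer_full [(0.95, [262.0, 252.0]), (0.9, [359.0, 198.0]), (0.88, [224.0, 182.0]), (0.6, [282.0, 158.0]), (0.56, [213.0, 228.0])]
creamer_ear [(0.8, [368.0, 197.0]), (0.65, [231.0, 163.0]), (0.65, [284.0, 234.0]), (0.62, [270.0, 143.0]), (0.46, [210.0, 185.0])]
stopper [(0.72, [144.0, 252.0])]
lid [(0.82, [226.0, 276.0])]
mini [(0.45, [189.0, 195.0]), (0.44, [176.0, 298.0])]
runner [(0.72, [254.0, 193.0]), (0.24, [226.0, 180.0])]
sweet1 []
[[ 0.    -0.971 -0.24   0.067]
 [ 1.     0.    -0.001  0.001]
 [ 0.001 -0.24   0.971 -0.19 ]
 [ 0.     0.     0.     1.   ]] 303.36830948502256
{'time': 1.1, 'joints': array([-0.038,  0.116,  1.442, -0.   ,  1.584, -0.038]), 'qvel': array([ 0.001,  0.001,  0.   ,  0.   , -0.   ,  0.001]), 'tau': array([ -0.   , -72.103, -62.276,   0.078,   0.019,  -0.   ]), 'eef_pos': array([ 0.675, -0.   ,  0.196]), 'orientation': array([ 0.707,  0.707, -0.   , -0.   ]), 'ft_force': array([-0.879, -0.739, -0.016]), 'ft_torque': array([ 0.033,  0.062, -0.011]), 'grasp_force': 0.0, 'grip_width': 0.09314756216832137}
```

```bash
python3 - <<'E'
import cv2,numpy as np
a=cv2.imread('pics/scene0.png');b=cv2.imread('pics/side0.png')
def up(i): return cv2.resize(i,(800,600),interpolation=cv2.INTER_CUBIC)
cv2.imwrite('pics/sceneu.png',up(a));cv2.imwrite('pics/sideu.png',up(b))
E
```

```text
(no output)
```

View pics/sceneu.png

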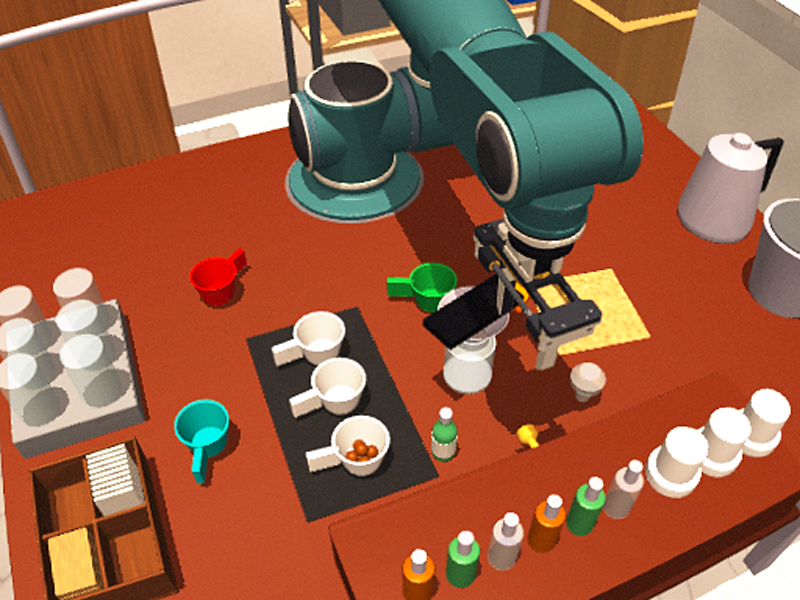

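View pics/sideu.png

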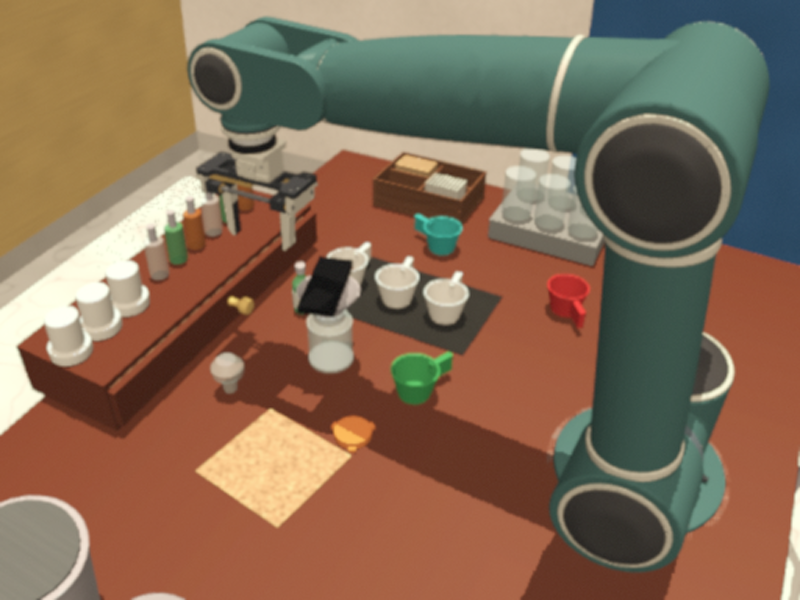

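The scene picture (800x600 view) shows the slate board across the funnel at (475,310), the mat at (590,310), and three white creamers on the runner at (320,338), (338,387) and (360,445). Only the last one holds brown sweets. The side picture shows the slate at (328,287), the mat at (275,465), the lid at (353,432) and the stopper at (228,370).

Candidates for creamer_full, as scene pixels in the 800x600 view:
- white (320,338), empty
- white (338,387), empty
- white (360,445), with sweets: chosen
- green (433,285), red (215,280) and turquoise (203,430): look-alikes

```bash
python3 - <<'E'
from h import *
np.set_printoptions(precision=3,suppress=True)
f=1.5625
print('jar tri',tri([((298,237),'scene',None),((211,228),'side',None)]))
print('slate',tri([((304,198),'scene',None),((205,180),'side',None)]))
print('cf scene z0.003',atz([(231,290),(133,284)],.003,'scene'),'side',atz([(224,182),(262,252)],.003,'side'))
print('cf tri',tri([((231,290),'scene',None),((224,182),'side',None)]))
print('ear tri',tri([((207,295),'scene',None),((231,163),'side',None)]))
print('mat corners side',atz(np.array([(272,409),(352,458),(275,523),(197,470)])/f,.003,'side'))
print('mat corners scene',atz(np.array([(612,270),(649,335)])/f,.003,'scene'))
print('lid,stopper side',atz([(226,276),(144,252)],0,'side'),'stop scene',atz([(371,252)],0,'scene'))
print('mini scene',atz([(282,287)],0,'scene'))
print('runner',atz(np.array([(247,342),(362,308),(438,472),(310,518)])/f,.003,'scene'))
print('creamers b,c bottoms', atz(np.array([(322,358),(340,408),(362,468)])/f,.003,'scene'))
E
```

```text
jar tri (array([ 0.555, -0.007,  0.005]), [np.float64(0.002930846169762806), np.float64(0.002930846169762631)])
slate (array([ 0.567, -0.009,  0.163]), [np.float64(0.002935385419835305), np.float64(0.002935385419835111)])
cf scene z0.003 [[ 0.631 -0.218  0.003]
 [ 0.529 -0.427  0.003]] side [[ 0.63  -0.213  0.003]
 [ 0.391  0.015  0.003]]
cf tri (array([ 0.631, -0.216,  0.001]), [np.float64(0.0015721133676322588), np.float64(0.0015721133676321573)])
ear tri (array([ 0.64 , -0.277,  0.033]), [np.float64(0.0001468819396802113), np.float64(0.00014688193968038688)])
mat corners side [[0.576 0.151 0.003]
 [0.409 0.184 0.003]
 [0.447 0.342 0.003]
 [0.606 0.316 0.003]]
mat corners scene [[0.449 0.343 0.003]
 [0.608 0.314 0.003]]
lid,stopper side [[0.436 0.131 0.   ]
 [0.669 0.156 0.   ]] stop scene [[0.663 0.14  0.   ]]
mini scene [[ 0.667 -0.105  0.   ]]
runner [[ 0.357 -0.32   0.003]
 [ 0.36  -0.115  0.003]
 [ 0.704 -0.126  0.003]
 [ 0.702 -0.32   0.003]]
creamers b,c bottoms [[ 0.438 -0.214  0.003]
 [ 0.543 -0.219  0.003]
 [ 0.655 -0.225  0.003]]
```

Emit:
{"op": "servo_tool", "data": {
  "targets": "-0.03 -0.005 0.04 0 0 0;-0.04 -0.01 0.04 0 0 0;-0.03 -0.01 0.04 0 0 0;-0.01 0 0.02 0 0 0;0 0 0 0.15 0 0;0 0 0 0 0 0;0 0 0 0 0 0"
}}

```text
time: 1.98
eef_pos: [0.5652, -0.0252, 0.3347]
orientation: [0.705, 0.705, 0.052, -0.053]
ft_force: [0.3, 0.2, -0.1]
grip_width: 0.0931
grasp_force: 0.0
```

```bash
python3 - <<'E'
from h import *
np.set_printoptions(precision=3,suppress=True)
im,s=snap('wrist','w1.png'); print(s['joints'],s['eef_pos'],s['orientation'],s['time'])
cv2.imwrite('pics/w1u.png',cv2.resize(im[:,:,::-1],(800,600)))
for q in ['slate_mid','jar','creamer_full','creamer_ear','lid','mini']:
    r=manip.pinpoint(q,'wrist'); print(q,[(round(a['p'],2),np.round(a['position']).tolist()) for a in r])
snap('scene','scene1.png'); snap('side','side1.png')
for c in ['scene','side']:
    print(c,[(round(a['p'],2),np.round(a['position']).tolist()) for a in manip.pinpoint('slate_mid',c)])
E
```

```text
[-0.173 -0.115  1.456  0.15   1.825 -0.136] [ 0.565 -0.025  0.335] [ 0.705  0.705  0.052 -0.053] 1.975
slate_mid [(0.57, [248.0, 177.0]), (0.3, [290.0, 290.0])]
jar []
creamer_full [(0.7, [152.0, 162.0]), (0.63, [292.0, 292.0])]
creamer_ear [(0.83, [290.0, 329.0]), (0.66, [130.0, 197.0]), (0.64, [288.0, 292.0])]
lid [(0.88, [174.0, 90.0])]
mini [(0.69, [312.0, 232.0]), (0.39, [291.0, 329.0])]
scene [(0.91, [304.0, 198.0]), (0.65, [230.0, 296.0])]
side [(0.92, [207.0, 181.0]), (0.2, [222.0, 180.0])]
```

View pics/w1u.png

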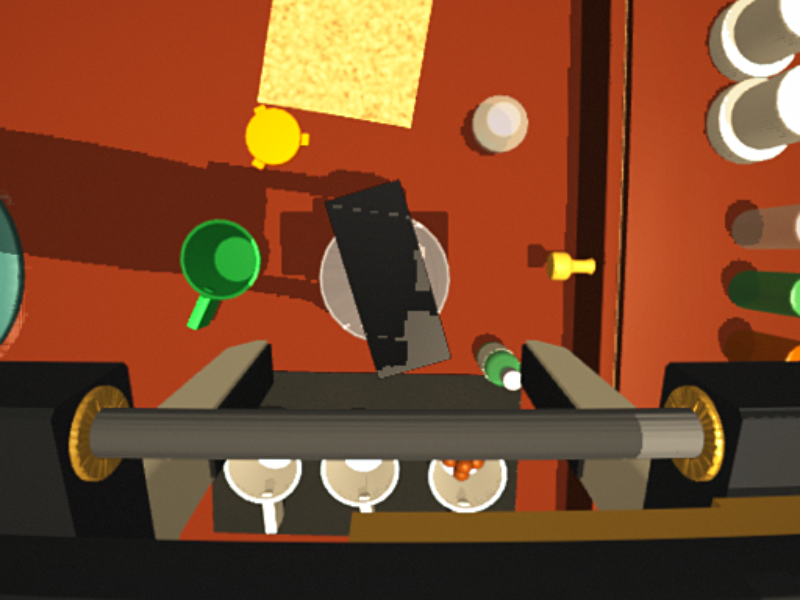

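The wrist view (800x600) shows the slate corners at (325,203), (400,180), (450,356) and (380,378), the funnel rim centred near (385,275), and the sweets in the right-hand creamer at (465,470). That is the same creamer I chose.

```bash
python3 - <<'E'
from h import *
np.set_printoptions(precision=4,suppress=True)
s=dict(eef_pos=np.array([0.5652,-0.0252,0.3347]),orientation=np.array([0.705,0.705,0.052,-0.053]))
k=1/1.5625
c=np.array([(325,203),(400,180),(450,356),(380,378)])*k
P=atz(c,.165,'wrist',s); print(P,P.mean(0)); 
print('len',np.linalg.norm(P[0]-P[3]),np.linalg.norm(P[1]-P[2]),np.linalg.norm(P[0]-P[1]),np.linalg.norm(P[2]-P[3]))
d=P[0]+P[1]-P[2]-P[3]; print('long axis ang from y (deg, ccw+)',np.degrees(np.arctan2(-d[0],d[1])))
# rim extremes: left (319,275) right (450,275)
print('rim',atz(np.array([(319,275),(450,275),(385,275)])*k,.150,'wrist',s))
print('slate tri3',tri([((304,198),'scene',None),((207,181),'side',None)]), tri([((304,198),'scene',None),((207,181),'side',None),((248,177),'wrist',s)]))
print('creamer rim wrist',atz(np.array([(429,474),(506,474),(467,512)])*k,.058,'wrist',s))
print('b,c centers',atz(np.array([(262,466),(360,466)])*k,.058,'wrist',s))
print('mini',atz([(312,232)],0,'wrist',s),'stopper',atz(np.array([(500,125)])*k,.05,'wrist',s),'lid',atz(np.array([(274,136)])*k,.014,'wrist',s),'green',atz(np.array([(220,260)])*k,.055,'wrist',s))
print('mat',atz(np.array([(258,101),(412,128)])*k,.003,'wrist',s))
E
```

```text
[[ 0.5111  0.0514  0.165 ]
 [ 0.5685  0.0687  0.165 ]
 [ 0.608  -0.0675  0.165 ]
 [ 0.5528 -0.0853  0.165 ]] [ 0.5601 -0.0082  0.165 ]
len 0.14289617699049728 0.14181436471764083 0.059967332926123225 0.05797441190418071
long axis ang from y (deg, ccw+) 16.578300692281875
rim [[ 0.5032 -0.0044  0.15  ]
 [ 0.6089 -0.0044  0.15  ]
 [ 0.5565 -0.0044  0.15  ]]
slate tri3 (array([ 0.5634, -0.0085,  0.1606]), [np.float64(0.0009845680856687138), np.float64(0.0009845680856688274)]) (array([ 0.5612, -0.0067,  0.1605]), [np.float64(0.002138441097507159), np.float64(0.0023411026918809395), np.float64(0.0028150959252578158)])
creamer rim wrist [[ 0.5998 -0.2168  0.058 ]
 [ 0.6806 -0.2172  0.058 ]
 [ 0.6404 -0.2594  0.058 ]]
b,c centers [[ 0.4245 -0.2089  0.058 ]
 [ 0.5276 -0.2081  0.058 ]]
mini [[ 0.6697 -0.1112  0.    ]] stopper [[0.6686 0.1405 0.05  ]] lid [[0.4342 0.1387 0.014 ]] green [[0.3873 0.0065 0.055 ]]
mat [[0.4143 0.1791 0.003 ]
 [0.5825 0.1494 0.003 ]]
```

Emit:
{"op": "servo_tool", "data": {
  "targets": "0 0.02 0 -0.15 0 0;-0.006 0.02 -0.02 0 0 0.145;-0.006 0.02 -0.02 0 0 0.144;-0.007 0.02 -0.02 -0.167 -0.05 0;-0.006 0.016 -0.02 -0.167 -0.05 0;-0.006 0.01 -0.02 -0.168 -0.05 0;0 0 -0.017 0 0 0;0 0 0 0 0 0;0 0 0 0 0 0"
}}

```text
time: 3.65
eef_pos: [0.5346, 0.08, 0.22]
orientation: [0.579, 0.774, -0.154, 0.208]
ft_force: [-1.0, 0.0, 0.8]
grip_width: 0.0929
grasp_force: 0.0
```

```bash
python3 - <<'E'
from h import *
np.set_printoptions(precision=4,suppress=True)
s=manip.sense(); Rm=R.from_quat(s['orientation']).as_matrix()
print(s['joints'],s['eef_pos']);print(Rm)
im,s=snap('wrist','w2.png')
for p in [(0,1,1),(0,-1,1)]: pass
c=np.array([.5605,-.0075]);u=np.array([-.285,.958]);w=np.array([.958,.285])
P=[np.r_[c+a*u*.0725+b*w*.03,.165] for a,b in [(1,-1),(1,1),(-1,1),(-1,-1)]]
q=proj(P,'wrist',s)
im=im[:,:,::-1].copy(); cv2.polylines(im,[np.int32(q*8)],True,(0,255,0),1,cv2.LINE_AA,3)
q=proj([[.5565+.053*np.cos(t),-.0044+.053*np.sin(t),.15] for t in np.linspace(0,6.28,60)],'wrist',s)
cv2.polylines(im,[np.int32(q*8)],True,(255,0,255),1,cv2.LINE_AA,3)
cv2.imwrite('pics/w2u.png',cv2.resize(im,(800,600)))
E
```

```text
[ 0.4026 -0.1705  1.7531 -0.5196  1.6162  0.1072] [0.5346 0.08   0.22  ]
[[-0.2444  0.9591  0.1432]
 [ 0.8314  0.2832 -0.4781]
 [-0.4991  0.0022 -0.8665]]
```

View pics/w2u.png

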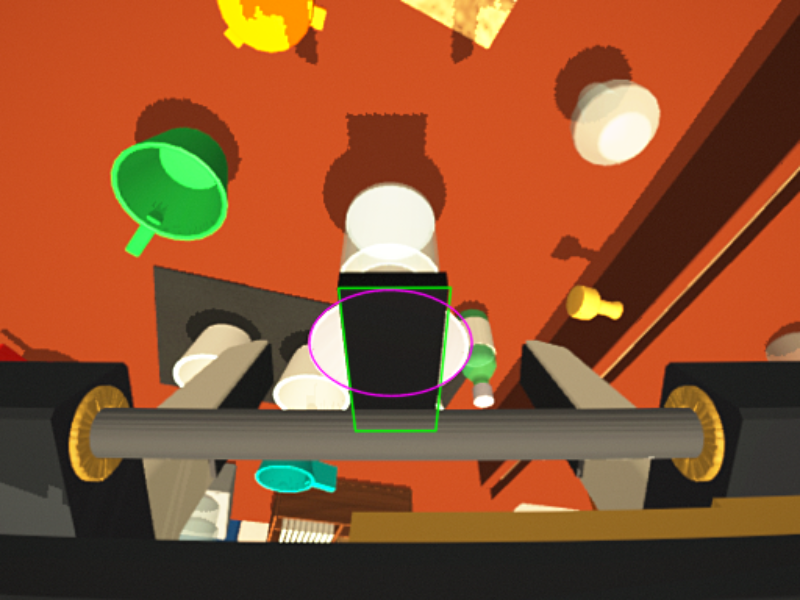

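The wrist view shows the slate at (393,330) within about 1 mm of the predicted outline. The fingers at (268,350) and (525,350) straddle it.

Emit:
{"op": "servo_tool", "data": {
  "targets": "0.002 -0.0075 -0.0145 0 0 0;0.002 -0.0075 -0.0145 0 0 0;0.002 -0.0075 -0.0145 0 0 0;0.002 -0.0075 -0.0145 0 0 0;0.002 -0.0075 -0.013 0 0 0;0 0 0 0 0 0;0 0 0 0 0 0"
}}

```text
time: 4.58
eef_pos: [0.5442, 0.0436, 0.1481]
orientation: [0.578, 0.774, -0.154, 0.208]
ft_force: [1.3, -0.2, -0.0]
grip_width: 0.0928
grasp_force: 0.0
```

Emit:
{"op": "servo_tool", "data": {
  "targets": "0 0 0 0 0 0;0 0 0 0 0 0;0 0 0 0 0 0;0 0 0 0 0 0;0 0 0 0 0 0;0 0 0 0 0 0",
  "claw": 0.05,
  "newtons": 50
}}

```text
time: 5.32
eef_pos: [0.5441, 0.0437, 0.1482]
orientation: [0.578, 0.774, -0.154, 0.208]
ft_force: [-2.8, 3.4, 4.8]
grip_width: 0.0502
grasp_force: 3.2
```

```bash
python3 - <<'E'
from h import *
a,_=snap('wrist','w3.png');b,_=snap('scene','s3.png');c,_=snap('side','d3.png')
cv2.imwrite('pics/m3.png',np.hstack([cv2.resize(x,(400,600)) for x in (a[130:330,170:330][:, :, ::-1],)]+[cv2.resize(b[110:260,230:380][:,:,::-1],(400,600),interpolation=cv2.INTER_CUBIC)]))
E
```

```text
(no output)
```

View pics/m3.png

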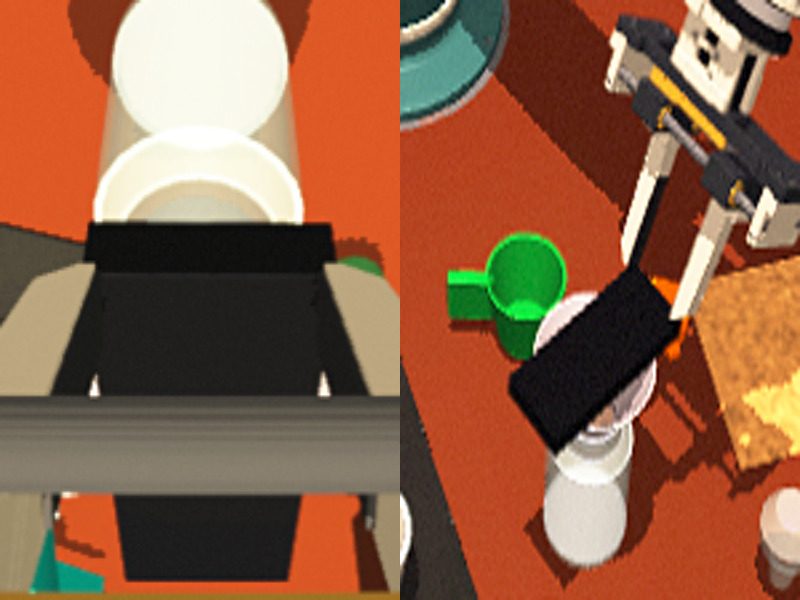

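```bash
python3 - <<'E'
from h import *
np.set_printoptions(precision=4,suppress=True)
s=manip.sense(); print(s['eef_pos'],s['grip_width'],s['grasp_force'],s['ft_force'],s['ft_torque'])
Rm=R.from_quat(s['orientation']).as_matrix();t=s['eef_pos']
def crop(q): return (q-[170,130])*[2.5,3]
for b in (-30,-25,25,30):
    print(b,crop(proj([t+Rm@[x,b*1e-3,z] for x,z in [(.0075,0),(-.0075,0),(.0075,-.019),(-.0075,-.019)]],'wrist',s)).round().tolist())
c=np.array([.5595,-.0075]);u=np.array([-.285,.958]);w=np.array([.958,.285])
for z in (.165,.15): print(z,crop(proj([np.r_[c+a*u*.0725+b*w*.03,z] for a,b in [(1,-1),(1,1),(-1,1),(-1,-1)]],'wrist',s)).round().tolist())
E
```

```text
[0.5441 0.0437 0.1482] 0.049904159175227863 3.2551045503350906 [-2.2585  2.3099  4.4682] [ 0.3013  0.5075 -0.2031]
-30 [[91.0, 235.0], [93.0, 299.0], [78.0, 263.0], [81.0, 333.0]]
-25 [[110.0, 235.0], [111.0, 299.0], [99.0, 263.0], [102.0, 334.0]]
25 [[301.0, 235.0], [299.0, 299.0], [310.0, 263.0], [308.0, 334.0]]
30 [[320.0, 235.0], [318.0, 299.0], [331.0, 263.0], [329.0, 334.0]]
0.165 [[76.0, 269.0], [335.0, 269.0], [289.0, 579.0], [125.0, 579.0]]
0.15 [[83.0, 213.0], [328.0, 213.0], [286.0, 532.0], [128.0, 532.0]]
```

Emit:
{"op": "servo_tool", "data": {
  "targets": "0 0 0 0 0 0;0 0 0 0 0 0;0 0 0 0 0 0",
  "claw": 0.035,
  "newtons": 50
}}

```text
time: 5.85
eef_pos: [0.5442, 0.0437, 0.1482]
orientation: [0.578, 0.774, -0.154, 0.208]
ft_force: [-2.9, 3.1, 5.6]
grip_width: 0.0356
grasp_force: 3.1
```

```bash
python3 - <<'E'
from h import *
a,_=snap('wrist','w4.png');print(np.abs(a.astype(int)-cv2.imread('pics/w3.png')[:,:,::-1]).mean())
c,_=snap('side','d4.png')
cv2.imwrite('pics/m4.png',np.hstack([cv2.resize(a[130:330,170:330][:, :, ::-1],(400,600)),cv2.resize(c[110:260,150:270][:,:,::-1],(400,600),interpolation=cv2.INTER_CUBIC)]))
E
```

```text
8.729756673177084
```

View pics/m4.png

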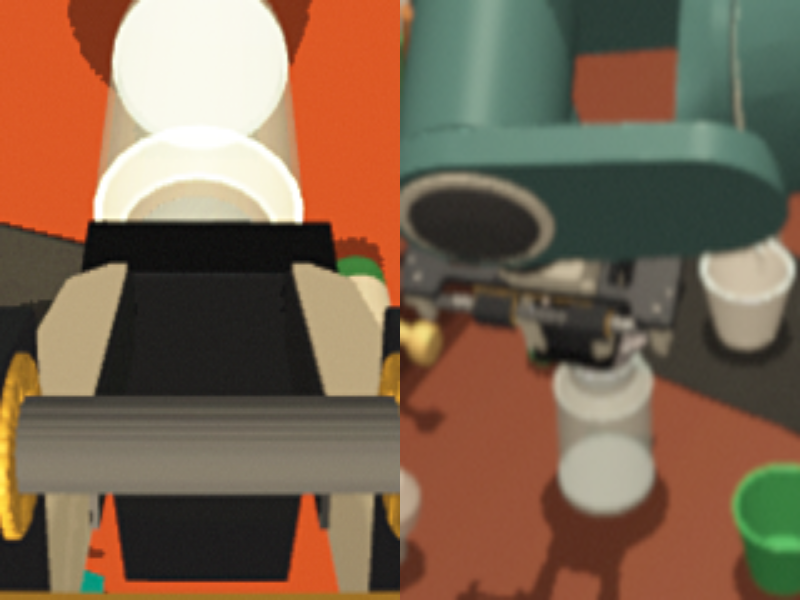

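The crop shows the fingertips sitting on top of the board, at (127,263) and (293,265). So the real tips end about 19 mm short of the reported TCP. I'll back off, open and go deeper.

Emit:
{"op": "servo_tool", "data": {
  "targets": "-0.0014 0.0048 0.0087 0 0 0;0 0 0 0 0 0"
}}

```text
time: 6.2
eef_pos: [0.5429, 0.0487, 0.1572]
orientation: [0.577, 0.774, -0.154, 0.208]
ft_force: [-0.4, 0.2, 0.3]
grip_width: 0.0347
grasp_force: 0.0
```

Emit:
{"op": "servo_tool", "data": {
  "targets": "0 0 0 0 0 0;0 0 0 0 0 0;0 0 0 0 0 0;0 0 0 0 0 0;0 0 0 0 0 0;0.001 -0.0035 -0.006 0 0 0;0.001 -0.0035 -0.006 0 0 0;0.001 -0.0035 -0.006 0 0 0;0.0012 -0.0038 -0.006 0 0 0;0 0 0 0 0 0;0 0 0 0 0 0",
  "claw": 0.093
}}

```text
time: 7.58
eef_pos: [0.5469, 0.034, 0.1325]
orientation: [0.578, 0.774, -0.155, 0.208]
ft_force: [-0.4, -0.4, 0.2]
grip_width: 0.0932
grasp_force: 0.0
```

Emit:
{"op": "servo_tool", "data": {
  "targets": "0 0 0 0 0 0;0 0 0 0 0 0;0 0 0 0 0 0;0 0 0 0 0 0;0 0 0 0 0 0",
  "claw": 0.05,
  "newtons": 50
}}

```text
time: 8.2
eef_pos: [0.5468, 0.034, 0.1324]
orientation: [0.577, 0.774, -0.155, 0.208]
ft_force: [0.1, -1.2, -0.0]
grip_width: 0.0595
grasp_force: 50.0
```

Emit:
{"op": "servo_tool", "data": {
  "targets": "0 0 0.008 0 0 0;0 0 0.02 0 0 0;0 0 0.03 0 0 0;0 0 0.035 0 0 0;0 0 0.027 0 0 0;0 0 0 0 0 0"
}}

```text
time: 8.95
eef_pos: [0.5474, 0.0342, 0.2553]
orientation: [0.578, 0.774, -0.153, 0.209]
ft_force: [0.4, -0.1, -2.6]
grip_width: 0.059
grasp_force: 50.0
```

Emit:
{"op": "servo_tool", "data": {
  "targets": "-0.0032 0.0209 0 0.1254 0.0374 0;-0.0032 0.0209 0 0.1254 0.0374 0;-0.0032 0.0209 0 0.1254 0.0374 0;-0.0032 0.0209 0 0.1254 0.0374 0;-0.0032 0.0209 0 0.1254 0.0374 0;-0.0032 0.0209 0 0.1254 0.0374 0;-0.0032 0.0209 0 0.1254 0.0374 0;-0.0032 0.0209 0 0.1254 0.0374 0;-0.0032 0.0209 0 0.1254 0.0374 0;-0.0032 0.0209 0 0.1254 0.0374 0;-0.0032 0.0209 0 0.1254 0.0374 0;-0.0032 0.0209 0 0.1254 0.0374 0"
}}

```text
time: 10.45
eef_pos: [0.5083, 0.285, 0.2514]
orientation: [0.518, 0.693, 0.299, -0.402]
ft_force: [-0.6, 0.1, -3.1]
grip_width: 0.0596
grasp_force: 50.0
```

Emit:
{"op": "servo_tool", "data": {
  "targets": "0 0 0 0 0 0;0 0 0 0 0 0"
}}

```text
time: 10.7
eef_pos: [0.5085, 0.2843, 0.2523]
orientation: [0.518, 0.695, 0.298, -0.4]
ft_force: [0.4, -0.4, -4.0]
grip_width: 0.0593
grasp_force: 50.0
```

```bash
python3 - <<'E'
from h import *
np.set_printoptions(precision=4,suppress=True)
s=manip.sense(); print(s['joints'],s['eef_pos']);print(R.from_quat(s['orientation']).as_matrix())
b,_=snap('scene','s5.png');c,_=snap('side','d5.png')
f=lambda x:cv2.resize(np.ascontiguousarray(x[:,:,::-1]),(400,600),interpolation=cv2.INTER_CUBIC)
cv2.imwrite('pics/m5.png',np.hstack([f(b[60:285,290:440]),f(c[60:360,70:270])]))
E
```

```text
[-0.0179 -0.0227  1.7565  0.9909  1.748  -0.2991] [0.5085 0.2843 0.2523]
[[-0.1431  0.9585 -0.2466]
 [ 0.4828  0.2852  0.828 ]
 [ 0.8639 -0.0006 -0.5036]]
```

View pics/m5.png

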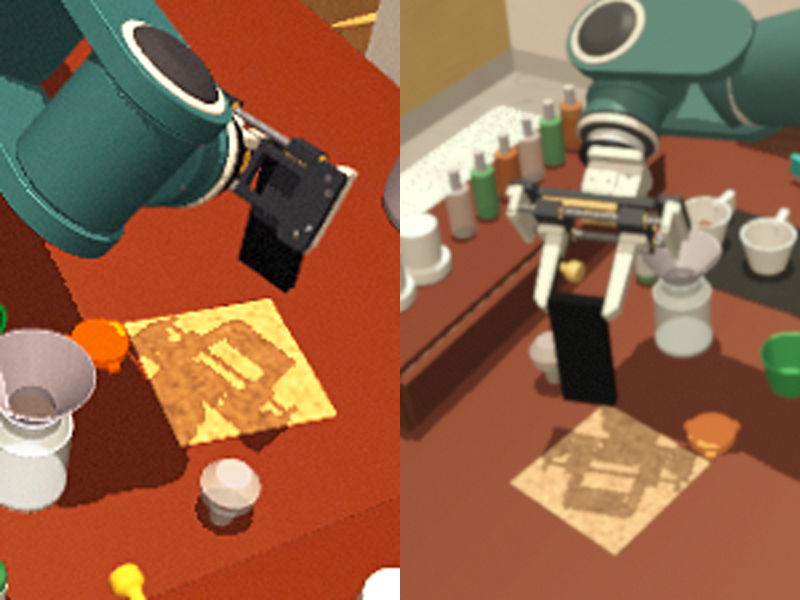

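The slate hangs near-vertical in the gripper, at side crop (585,350), and the jar is undisturbed. Next I check its pitch.

```bash
python3 - <<'E'
from h import *
np.set_printoptions(precision=1,suppress=True)
s=manip.sense();Rm=R.from_quat(s['orientation']).as_matrix();t=s['eef_pos']
G=t-.028*Rm[:,2]; w=Rm[:,1]
im={c:cv2.imread('pics/'+f)for c,f in(('scene','s5.png'),('side','d5.png'))}
u=np.array([-.285,.958,0]);z=np.array([0,0,1.])
# best pitch: fit predicted silhouette against dark pixels in both pics
from scipy.optimize import minimize
masks={}
for c in im:
    g=im[c].max(2); masks[c]=(g<45).astype(np.uint8)
def box(p):
    th,dl,dt,dw=p; up=np.cos(th)*z+np.sin(th)*u; n=np.cross(w,up)
    C=G+dt*n+dw*w
    return [C+up*a+b*w+d*n for a in (.0149+dl,-.1301+dl) for b in(-.03,.03) for d in(-.0075,.0075)]
def cost(p):
    k=0
    P=box(p)
    for c in im:
        q=proj(P,c); h=cv2.convexHull(np.float32(q)); m=np.zeros((384*1,512),np.uint8)
        m=np.zeros((1536,2048),np.uint8);cv2.fillPoly(m,[np.int32(h*4)],255)
        m=cv2.resize(m,(512,384),interpolation=cv2.INTER_AREA)/255.
        # lower part only: rows below G
        vb=int(proj([G-.02*z],c)[0,1])
        x0,y0=proj([G-.07*z],c)[0].astype(int)
        sl=np.s_[vb:vb+75,x0-35:x0+35]
        k+=np.abs(m[sl]-masks[c][sl]).sum()
    return k
best=min(((cost((th,dl,dt,0)),th,dl,dt) for th in np.radians(np.arange(-8,9,1)) for dl in(-.006,-.003,0,.003,.006) for dt in(-.004,0,.004)))
r=minimize(cost,[*best[1:],0],method='Nelder-Mead',options=dict(initial_simplex=np.array([[*best[1:],0]]+[[best[1]+.02*(i==0),best[2]+.003*(i==1),best[3]+.003*(i==2),.003*(i==3)] for i in range(4)])))
print(best[0],np.degrees(best[1]),r.fun,np.degrees(r.x[0]),r.x[1:]*1e3)
print('G',G*1e3,'bottom z',min(p[2] for p in box(r.x))*1e3, np.mean(box(r.x),0)*1e3)
E
```

```text
603.9725490196079 -1.0 593.0549019607843 -1.2540993550567159 [-0.1  5.4  0.6]
G [515.5 261.3 267.2] bottom z 136.73437938915237 [517.3 257.5 209.4]
```

Emit:
{"op": "servo_tool", "data": {
  "targets": "0 0 -0.02 0 0 0;0 0 -0.025 0 0 0;0 0 -0.025 0 0 0;0 0 -0.025 0 0 0;0 0 -0.018 0 0 0;0 0 -0.008 0 0 0;0 0 0 0 0 0"
}}

```text
time: 11.68
eef_pos: [0.5085, 0.2848, 0.1312]
orientation: [0.518, 0.694, 0.298, -0.401]
ft_force: [0.1, 0.2, -3.4]
grip_width: 0.0594
grasp_force: 50.0
```

Emit:
{"op": "servo_tool", "data": {
  "targets": "0 0 -0.002 0 0 0;0 0 -0.002 0 0 0;0 0 -0.002 0 0 0;0 0 -0.002 0 0 0"
}}

```text
time: 12.18
eef_pos: [0.5084, 0.2848, 0.1233]
orientation: [0.518, 0.694, 0.299, -0.401]
ft_force: [0.1, -0.5, -3.4]
grip_width: 0.0595
grasp_force: 50.0
```

Emit:
{"op": "servo_tool", "data": {
  "targets": "0 0 -0.0015 0 0 0;0 0 -0.0015 0 0 0;0 0 0 0 0 0"
}}

```text
time: 12.55
eef_pos: [0.5084, 0.2848, 0.1205]
orientation: [0.518, 0.694, 0.299, -0.401]
ft_force: [-0.1, 0.6, -0.5]
grip_width: 0.0595
grasp_force: 50.0
```

Emit:
{"op": "servo_tool", "data": {
  "targets": "0 0 -0.001 0 0 0;0 0 0 0 0 0"
}}

```text
time: 12.8
eef_pos: [0.5084, 0.285, 0.1204]
orientation: [0.517, 0.694, 0.299, -0.401]
ft_force: [-2.3, -1.3, 6.6]
grip_width: 0.0593
grasp_force: 50.0
```

Emit:
{"op": "servo_tool", "data": {
  "targets": "0 0 -0.001 0 0 0;0 0 0 0 0 0"
}}

```text
time: 13.05
eef_pos: [0.5084, 0.2851, 0.1204]
orientation: [0.517, 0.694, 0.299, -0.401]
ft_force: [-5.4, -2.6, 14.2]
grip_width: 0.0594
grasp_force: 50.1
```

Emit:
{"op": "servo_tool", "data": {
  "targets": "0 0 0.0015 0 0 0;0 0 0 0 0 0"
}}

```text
time: 13.3
eef_pos: [0.5085, 0.2849, 0.1204]
orientation: [0.518, 0.694, 0.299, -0.401]
ft_force: [-2.1, -0.8, 5.7]
grip_width: 0.0596
grasp_force: 50.0
```

Emit:
{"op": "servo_tool", "data": {
  "targets": "0 0 0 0 0 0;0 0 0 0 0 0;0 0 0 0 0 0;0 0 0 0 0 0;0 0 0 0 0 0",
  "claw": 0.093
}}

```text
time: 13.92
eef_pos: [0.5084, 0.2848, 0.1198]
orientation: [0.518, 0.694, 0.298, -0.401]
ft_force: [-0.3, 0.4, -0.3]
grip_width: 0.0928
grasp_force: 0.0
```

```bash
python3 - <<'E'
from h import *
s=manip.sense(); print(s['grip_width'],s['ft_force'],s['time'])
im,s=snap('wrist','w6.png');c,_=snap('side','d6.png');b,_=snap('scene','s6.png')
f=lambda x:cv2.resize(np.ascontiguousarray(x[:,:,::-1]),(400,600),interpolation=cv2.INTER_CUBIC)
cv2.imwrite('pics/m6.png',np.hstack([f(b[60:285,290:440]),f(c[60:360,70:270])]))
E
```

```text
0.0928195830767753 [-0.27620318  0.40254179 -0.28949196] 13.925
```

View pics/m6.png

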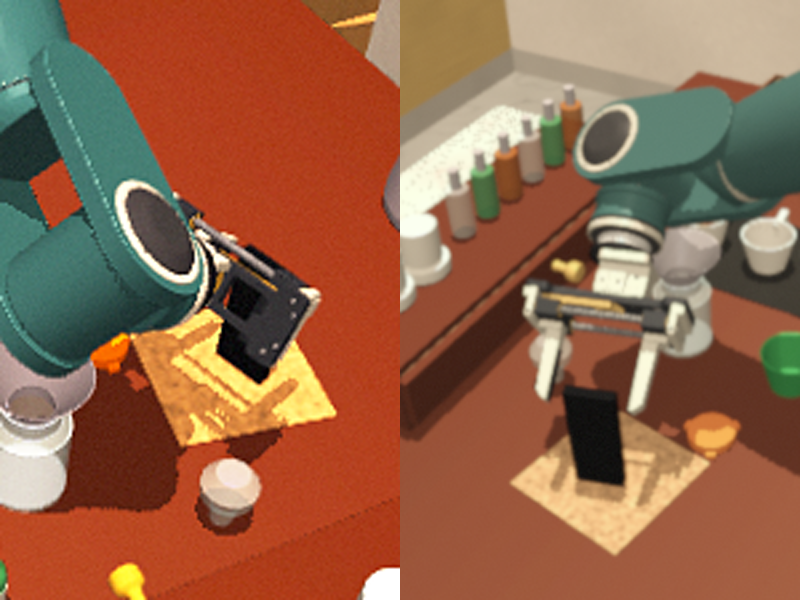

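The slate stands by itself on the mat at side crop (595,435), with the fingers clear of it. I'll retreat now.

Emit:
{"op": "servo_tool", "data": {
  "targets": "0.004 -0.013 0.008 0 0 0;0.004 -0.014 0.009 0 0 0;0.004 -0.014 0.009 0 0 0;0 0 0.04 0 0 0;0 0 0.055 0 0 0;0 0 0.055 0 0 0;0 -0.02 0.04 0 0 0;0.01 -0.045 0 -0.084 -0.025 0;0.01 -0.045 0 -0.084 -0.025 0;0.01 -0.045 0 -0.083 -0.025 0;0.01 -0.045 0 0 0 -0.07;0.01 -0.045 0 0 0 -0.07"
}}

```text
time: 15.58
eef_pos: [0.5705, -0.0034, 0.3366]
orientation: [0.604, 0.7, 0.25, -0.289]
ft_force: [1.0, -0.7, -0.1]
grip_width: 0.0929
grasp_force: 0.0
```

Emit:
{"op": "servo_tool", "data": {
  "targets": "0.01 -0.05 0 0 0 0;0.01 -0.05 0 0 0 0;0.01 -0.05 0 0 0 0;0.01 -0.05 0 0 0 0;0.01 -0.05 0 0 0 0;0.01 -0.05 -0.03 0 0 0;0.01 -0.04 -0.04 0 0 0;0.01 -0.018 -0.04 0 0 0;0.006 0 -0.035 0 0 0;0 0 0 0 0 0;0 0 0 0 0 0"
}}

```text
time: 16.95
eef_pos: [0.6562, -0.3597, 0.1931]
orientation: [0.603, 0.701, 0.249, -0.289]
ft_force: [-0.2, 0.8, 0.8]
grip_width: 0.0926
grasp_force: 0.0
```

```bash
python3 - <<'E'
from h import *
np.set_printoptions(precision=3,suppress=True)
s=manip.sense(); print(s['joints'],s['eef_pos'],s['time']);print(R.from_quat(s['orientation']).as_matrix())
im,s=snap('wrist','w7.png');cv2.imwrite('pics/w7u.png',cv2.resize(im[:,:,::-1],(800,600)))
for q in ['creamer_full','creamer_ear','sweet1']:
    for a in manip.pinpoint(q,'wrist'):
        zz={'creamer_full':.003,'creamer_ear':.035,'sweet1':.02}[q]
        print(q,round(a['p'],2),np.round(a['position']),atz([a['position']],zz,'wrist',s)[0])
E
```

```text
[-0.733  0.667  0.894  0.568  2.155 -0.704] [ 0.656 -0.36   0.193] 16.95
[[-0.106  0.989 -0.104]
 [ 0.701  0.148  0.698]
 [ 0.705  0.001 -0.709]]
creamer_full 0.91 [132. 326.] [ 0.527 -0.423  0.003]
creamer_full 0.86 [254. 192.] [ 0.638 -0.225  0.003]
creamer_full 0.74 [140.  71.] [0.384 0.007 0.003]
creamer_full 0.21 [293.  44.] [0.666 0.134 0.003]
creamer_ear 0.95 [245. 207.] [ 0.633 -0.268  0.035]
creamer_ear 0.74 [162. 352.] [ 0.577 -0.443  0.035]
creamer_ear 0.69 [114.  74.] [ 0.364 -0.045  0.035]
sweet1 0.67 [265. 182.] [ 0.652 -0.218  0.02 ]
sweet1 0.67 [256. 180.] [ 0.639 -0.217  0.02 ]
sweet1 0.54 [248. 180.] [ 0.628 -0.218  0.02 ]
sweet1 0.42 [253. 192.] [ 0.637 -0.235  0.02 ]
sweet1 0.4 [261. 174.] [ 0.645 -0.204  0.02 ]
```

View pics/w7u.png

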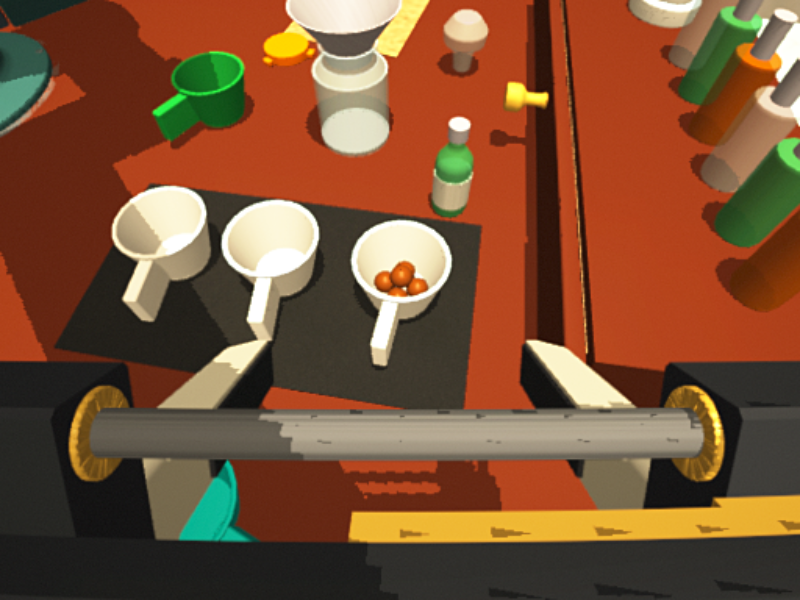

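The wrist view (800x600) shows the creamer with sweets at (402,265), its ear from (393,303) to (383,346), and the jar and funnel at (350,80).

```bash
python3 - <<'E'
from h import *
np.set_printoptions(precision=4,suppress=True)
s=manip.sense();k=1/1.5625
im=cv2.imread('pics/w7.png')
# white mask of the full creamer + ear
x0,y0=220,135
m=(im.min(2)>110).astype(np.uint8)[135:240,220:295]
n,l,st,_=cv2.connectedComponentsWithStats(m); i=1+np.argmax(st[1:,4]); print(st[i])
m=(l==i)
for r in range(52,105,3):
    c=np.where(m[r])[0]
    if len(c): print(r+135,c.min()+220,c.max()+220, im[r+135,c.min()+220:c.max()+221].mean(1).astype(int).tolist() if len(c)<16 else '')
rim=atz(np.array([(352,262),(451,262),(402,221)])*k,.058,'wrist',s); print('rim',rim,rim[:2].mean(0))
print('ear',atz(np.array([(383,346),(393,303)])*k,.053,'wrist',s))
v=np.array([-.148,.989])
jr=atz(np.array([(287,5),(402,5),(352,135)])*k,.150,'wrist',s);print('jar rim',jr,'base',atz(np.array([(321,132),(389,132),(354,154)])*k,0,'wrist',s))
E
```

```text
[   4    6   65   93 2863]
187 235 277 
190 237 273 
193 239 273 
196 241 271 
199 243 268 
202 242 263 
205 241 254 [202, 255, 255, 255, 255, 255, 255, 255, 255, 255, 248, 150, 147, 141]
208 240 253 [186, 255, 255, 255, 255, 255, 255, 255, 255, 255, 255, 173, 146, 144]
211 239 252 [174, 255, 255, 255, 255, 255, 255, 255, 255, 255, 255, 175, 144, 144]
214 239 251 [255, 255, 255, 255, 255, 255, 255, 255, 255, 255, 188, 146, 147]
217 238 250 [255, 255, 255, 255, 255, 255, 255, 255, 255, 255, 216, 152, 147]
220 237 250 [225, 255, 255, 255, 255, 255, 255, 255, 255, 255, 241, 160, 150, 142]
223 238 249 [196, 199, 196, 197, 206, 216, 222, 227, 224, 155, 153, 148]
226 238 248 [205, 203, 199, 195, 197, 198, 199, 198, 194, 158, 148]
229 239 247 [201, 198, 196, 196, 196, 196, 198, 196, 155]
232 239 247 [176, 203, 199, 199, 199, 198, 202, 200, 158]
rim [[ 0.6013 -0.228   0.058 ]
 [ 0.6812 -0.216   0.058 ]
 [ 0.6355 -0.1791  0.058 ]] [ 0.6412 -0.222   0.058 ]
ear [[ 0.638  -0.2963  0.053 ]
 [ 0.6398 -0.2585  0.053 ]]
jar rim [[ 0.5065 -0.02    0.15  ]
 [ 0.6096 -0.0057  0.15  ]
 [ 0.5998 -0.1841  0.15  ]] base [[ 0.5158 -0.0103  0.    ]
 [ 0.5949  0.0013 -0.    ]
 [ 0.5615 -0.0412  0.    ]]
```

```bash
python3 - <<'E'
from h import *
np.set_printoptions(precision=4,suppress=True)
s=manip.sense()
e=atz([(246.2,205),(244.3,213),(242.2,221)],.053,'wrist',s); print(e)
Rm=R.from_quat(s['orientation']).as_matrix();print(Rm[:,1])
d=e[0]-e[2];print(np.degrees(np.arctan2(-d[0],d[1])))
c=np.array([.6400,-.2195]); 
for c in (np.array([.6412,-.222]),np.array([.6385,-.2192])):
    f=c-e[2,:2];print('from end to centre',np.linalg.norm(f),np.degrees(np.arctan2(-f[0],f[1])))
print('b-ear? scene ear px',atz([(207,295)],.035,'scene'))
E
```

```text
[[ 0.6358 -0.2747  0.053 ]
 [ 0.6353 -0.2856  0.053 ]
 [ 0.6346 -0.2963  0.053 ]]
[0.9889 0.1486 0.0013]
-3.223428471442312
from end to centre 0.07455698871559864 -5.09702444332462
from end to centre 0.07716199837527773 -2.914856579511495
b-ear? scene ear px [[ 0.6412 -0.2767  0.035 ]]
```

Emit:
{"op": "servo_tool", "data": {
  "targets": "-0.005 0.01 -0.02 0 0 -0.105;-0.006 0.01 -0.03 0 0 -0.105;-0.006 0.012 -0.03 0 0 0;-0.0057 0.012 -0.0257 0 0 0;0 0 -0.01 0 0 0;0 0 0 0 0 0;0 0 0 0 0 0",
  "claw": 0.05
}}

```text
time: 18.02
eef_pos: [0.6343, -0.3159, 0.0765]
orientation: [0.673, 0.633, 0.278, -0.261]
ft_force: [-1.5, 0.1, 0.1]
grip_width: 0.0505
grasp_force: 0.0
```

```bash
python3 - <<'E'
from h import *
np.set_printoptions(precision=4,suppress=True)
im,s=snap('wrist','w8.png');Rm=R.from_quat(s['orientation']).as_matrix();print(s['eef_pos'],s['grip_width']);print(Rm)
for q in ['creamer_ear','creamer_full']:
  for a in manip.pinpoint(q,'wrist')[:2]: print(q,a['p'],a['position'],atz([a['position']],.035 if 'ear' in q else .003,'wrist',s))
x=s['eef_pos']
# ear top prediction and finger centre line
c=np.array([.639,-.2175]);v=np.array([.06,.998]);w=np.array([.998,-.06])
P=[np.r_[c-a*v+b*w,.053] for a,b in((.042,-.006),(.042,.006),(.079,.006),(.079,-.006))]
im=im[:,:,::-1].copy();cv2.polylines(im,[np.int32(proj(P,'wrist',s)*8)],True,(0,255,0),1,cv2.LINE_AA,3)
L=proj([x-.02*Rm[:,2],x+.07*Rm[:,2]],'wrist',s);cv2.polylines(im,[np.int32(L*8)],False,(255,0,0),1,cv2.LINE_AA,3)
cv2.imwrite('pics/w8u.png',cv2.resize(im[130:330,130:390],(780,600)))
E
```

```text
[ 0.6343 -0.3159  0.0765] 0.05045865442799092
[[ 0.0424  0.9981  0.0439]
 [ 0.7073 -0.061   0.7043]
 [ 0.7057  0.0012 -0.7085]]
creamer_ear 0.9 [26.2, 49.0] [[ 0.3659 -0.0436  0.035 ]]
creamer_ear 0.61 [247.5, 197.7] [[ 0.6324 -0.2746  0.035 ]]
creamer_full 0.75 [265.3, 156.0] [[ 0.6541 -0.207   0.003 ]]
creamer_full 0.74 [250.6, 168.3] [[ 0.6378 -0.2219  0.003 ]]
```

View pics/w8u.png

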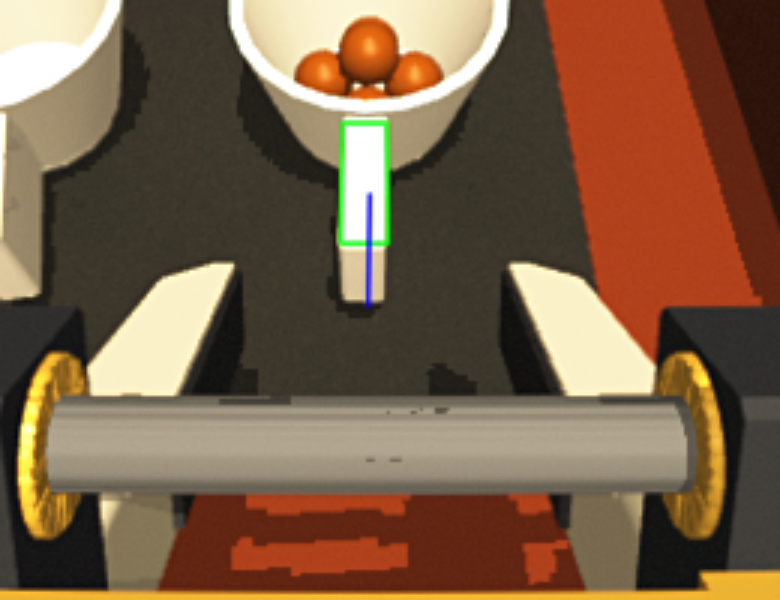

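The ear at (365,185) matches the predicted outline and is centred between the fingers. Moving in to grip it.

Emit:
{"op": "servo_tool", "data": {
  "targets": "0.0003 0.0106 -0.0105 0 0 0;0.0003 0.0106 -0.0105 0 0 0;0.0003 0.0106 -0.0105 0 0 0;0.0003 0.0106 -0.0105 0 0 0;0.0003 0.0106 -0.0105 0 0 0;0.0003 0.0106 -0.0102 0 0 0;0 0 0 0 0 0;0 0 0 0 0 0"
}}

```text
time: 19.18
eef_pos: [0.6357, -0.2519, 0.0128]
orientation: [0.673, 0.633, 0.278, -0.262]
ft_force: [0.3, -0.0, 0.6]
grip_width: 0.0503
grasp_force: 0.0
```

Emit:
{"op": "servo_tool", "data": {
  "targets": "0 0 0 0 0 0;0 0 0 0 0 0;0 0 0 0 0 0;0 0 0 0 0 0;0 0 0 0 0 0",
  "claw": 0.004,
  "newtons": 45
}}

```text
time: 19.8
eef_pos: [0.6356, -0.2517, 0.0125]
orientation: [0.673, 0.633, 0.278, -0.262]
ft_force: [-0.7, -0.7, 0.1]
grip_width: 0.012
grasp_force: 45.0
```

Emit:
{"op": "servo_tool", "data": {
  "targets": "0 0 0.006 0 0 0;0 0 0.014 0 0 0;0 0 0.03 0 0 0;0 0 0.035 0 0 0;0 0 0.035 0 0 0;0 0 0.035 0 0 0;-0.01 0.012 0.025 0 0 0;-0.02 0.022 0.01 0 0 0;-0.02 0.023 0 0 0 0;-0.02 0.022 0 0 0 0;-0.014 0.016 0 0 0 0;-0.0056 0.0067 0 0 0 0"
}}

```text
time: 21.3
eef_pos: [0.5454, -0.1493, 0.2046]
orientation: [0.673, 0.634, 0.278, -0.261]
ft_force: [0.1, 0.0, -2.5]
grip_width: 0.0114
grasp_force: 45.0
```

```bash
python3 - <<'E'
from h import *
np.set_printoptions(precision=4,suppress=True)
im,s=snap('wrist','w9.png');print(s['eef_pos'],s['grip_width'],s['joints'],s['ft_force'],s['time'])
c=np.array([.556,-.005])
im=im[:,:,::-1].copy();P=[[c[0]+.053*np.cos(t),c[1]+.053*np.sin(t),.15] for t in np.linspace(0,6.28,60)]
cv2.polylines(im,[np.int32(proj(P,'wrist',s)*8)],True,(255,0,255),1,cv2.LINE_AA,3)
x=s['eef_pos'];v=np.array([.06,.998,0]);w=np.array([.998,-.06,0])
cc=x+.0343*v+.0013*w+[0,0,-.0095+.055]
P=[cc+.041*(np.cos(t)*v+np.sin(t)*w) for t in np.linspace(0,6.28,60)]
cv2.polylines(im,[np.int32(proj(P,'wrist',s)*8)],True,(0,255,0),1,cv2.LINE_AA,3)
cv2.imwrite('pics/w9u.png',cv2.resize(im,(800,600)))
E
```

```text
[ 0.5454 -0.1493  0.2046] 0.011396332887110703 [-0.6581  0.1019  1.5966  0.6593  1.8781 -0.5354] [ 0.0875  0.029  -2.4604] 21.3
```

View pics/w9u.png

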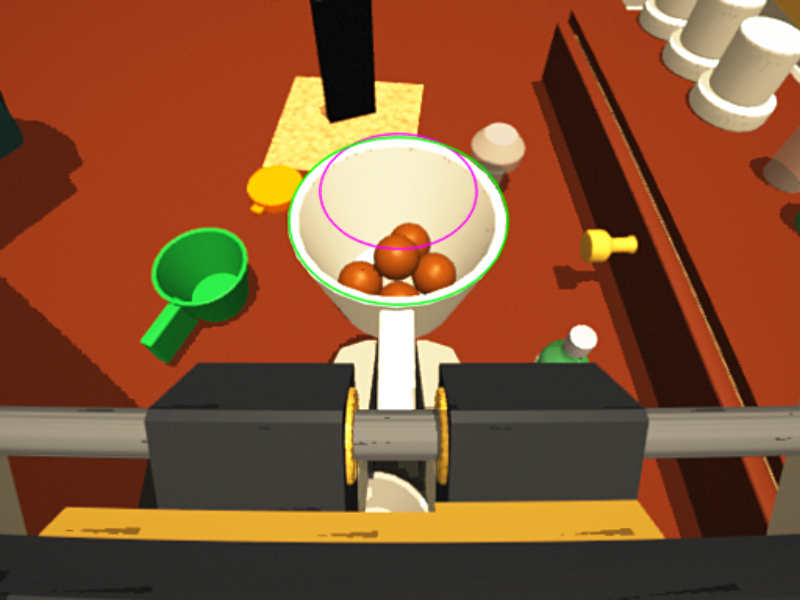

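The carried creamer matches the predicted rim around (398,220), all five sweets are in it, and the slate still stands at (345,60). Now tilting to 65°.

Emit:
{"op": "servo_tool", "data": {
  "targets": "0.0001 0.0013 0.0068 -0.1258 0.0076 0;0.0001 0.0013 0.0068 -0.1258 0.0076 0;0.0001 0.0013 0.0068 -0.1258 0.0076 0;0.0001 0.0013 0.0068 -0.1258 0.0076 0;0.0001 0.0013 0.0068 -0.1258 0.0076 0;0.0001 0.0013 0.0068 -0.1258 0.0076 0;0.0001 0.0013 0.0068 -0.1258 0.0076 0;0.0001 0.0013 0.0068 -0.1258 0.0076 0;0.0001 0.0013 0.0068 -0.1258 0.0076 0;0 0 0 0 0 0"
}}

```text
time: 22.6
eef_pos: [0.5474, -0.1366, 0.2642]
orientation: [0.717, 0.676, -0.126, 0.12]
ft_force: [0.1, 0.0, -1.9]
grip_width: 0.0115
grasp_force: 45.0
```

```bash
python3 - <<'E'
from h import *
np.set_printoptions(precision=4,suppress=True)
s=manip.sense();print(s['eef_pos'],s['joints'],s['grip_width'],s['ft_force'],s['time']);Rm=R.from_quat(s['orientation']).as_matrix();print(Rm)
th=np.arctan2(-Rm[1,2],-Rm[2,2])+np.pi/4;print('theta',np.degrees(th))
c,sn=np.cos(th),np.sin(th);a,b=.0753,.0455
v=np.array([.06,.998,0]);lip=s['eef_pos']+v*(a*c+b*sn)+[0,0,-a*sn+b*c]
d=lip-[.556,-.005,0];print('lip rel jar v,w,z',d@v,d@[.998,-.06,0],lip[2])
snap('scene','s10.png')
print([(r['p'],r['position']) for r in manip.pinpoint('jar','scene')], 'pred',proj([[.556,-.005,0]],'scene'))
E
```

```text
[ 0.5474 -0.1366  0.2642] [-0.0919 -0.1564  1.6315 -0.3502  1.6485 -0.0637] 0.011518273876859006 [ 0.1454  0.031  -1.8869] 22.6
[[ 0.0554  0.9983 -0.0193]
 [ 0.938  -0.0587 -0.3417]
 [-0.3423  0.0008 -0.9396]]
theta 64.98590502064833
lip rel jar v,w,z -0.05881161419138146 -0.0007189003403151568 0.2151931604592564
[(0.78, [299.7, 239.2])] pred [[299.8765 238.6528]]
```

Emit:
{"op": "servo_tool", "data": {
  "targets": "0.0006 0.01 -0.01 0 0 0;0.0006 0.01 -0.012 0 0 0;0.0006 0.01 -0.012 0 0 0;0.0002 0.004 -0.009 0 0 0;0 0 0 0 0 0;0.0002 0.003 0.0035 -0.0523 0.0031 0;0.0002 0.003 0.0035 -0.0523 0.0031 0;0.0002 0.003 0.0035 -0.0523 0.0031 0;0.0002 0.003 0.0035 -0.0523 0.0031 0;0.0002 0.003 0.0035 -0.0523 0.0031 0;0 0 0 0 0 0"
}}

```text
time: 24.08
eef_pos: [0.55, -0.0887, 0.2381]
orientation: [0.694, 0.654, -0.219, 0.207]
ft_force: [0.1, 0.0, -2.9]
grip_width: 0.0118
grasp_force: 45.0
```

Emit:
{"op": "servo_tool", "data": {
  "targets": "0.0002 0.0038 0.0025 -0.0523 0.0031 0;0.0002 0.0038 0.0025 -0.0523 0.0031 0;0.0002 0.0038 0.0025 -0.0523 0.0031 0;0 0 0 0 0 0;0.0002 0.0038 0.0025 -0.0523 0.0031 0;0.0002 0.0038 0.0025 -0.0523 0.0031 0;0 0 0 0 0 0;0 0 0 0 0 0;0 0 0 0 0 0;0 0 0 0 0 0;0 0 0 0 0 0;0 0 0 0 0 0"
}}

```text
time: 25.58
eef_pos: [0.5508, -0.0702, 0.2507]
orientation: [0.66, 0.621, -0.308, 0.29]
ft_force: [0.0, -0.6, -1.8]
grip_width: 0.0119
grasp_force: 45.0
```

```bash
python3 - <<'E'
from h import *
np.set_printoptions(precision=4,suppress=True)
s=manip.sense();print(s['eef_pos'],s['joints'],s['ft_force'],s['time'])
c,_=snap('side','d11.png');r=[(round(a['p'],2),np.round(a['position'])) for a in manip.pinpoint('sweet1','side')]
b,_=snap('scene','s11.png');print(r,[(round(a['p'],2),np.round(a['position'])) for a in manip.pinpoint('sweet1','scene')])
f=lambda x:cv2.resize(np.ascontiguousarray(x[:,:,::-1]),(400,600),interpolation=cv2.INTER_CUBIC)
cv2.imwrite('pics/m11.png',np.hstack([f(b[130:280,230:330]),f(c[120:270,160:260])]))
E
```

```text
[ 0.5508 -0.0702  0.2507] [ 0.2632 -0.0385  1.7003 -0.8327  1.7556  0.2823] [ 0.047  -0.6453 -1.7599] 25.575
[] [(0.21, array([274., 184.]))]
```

View pics/m11.png

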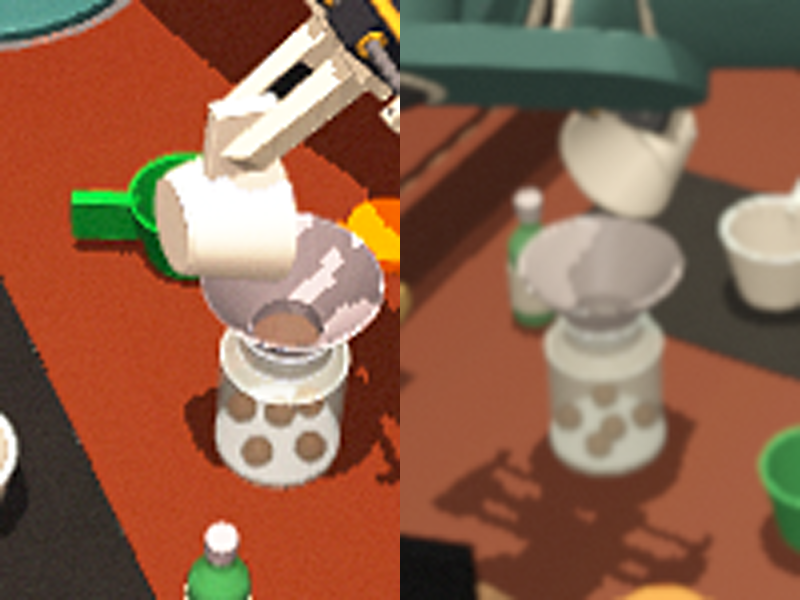

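All five sweets are in the jar, visible at (255,430) in the left crop and (600,420) in the right, and the jar is upright. Returning the creamer.

Emit:
{"op": "servo_tool", "data": {
  "targets": "0 -0.01 0.01 0 0 0;-0.001 -0.02 0.01 0 0 0;-0.0015 -0.03 0.01 0 0 0;-0.0023 -0.0298 -0.0007 0 0 0;0 0 0 0 0 0"
}}

```text
time: 26.4
eef_pos: [0.5452, -0.1625, 0.2811]
orientation: [0.661, 0.62, -0.308, 0.29]
ft_force: [-0.6, -0.1, -2.1]
grip_width: 0.0119
grasp_force: 45.0
```

Emit:
{"op": "servo_tool", "data": {
  "targets": "0.0081 -0.0083 -0.0061 0.1504 -0.009 0;0.0081 -0.0083 -0.0061 0.1504 -0.009 0;0.0081 -0.0083 -0.0061 0.1504 -0.009 0;0.0081 -0.0083 -0.0061 0.1504 -0.009 0;0.0081 -0.0083 -0.0061 0.1504 -0.009 0;0.0081 -0.0083 -0.0061 0.1504 -0.009 0;0.0081 -0.0083 -0.0061 0.1504 -0.009 0;0.0081 -0.0083 -0.0061 0.1504 -0.009 0;0.0081 -0.0083 -0.0061 0.1504 -0.009 0;0.0081 -0.0083 -0.0061 0.1504 -0.009 0;0.0081 -0.0083 -0.0061 0.1504 -0.009 0;0 0 0 0 0 0"
}}

```text
time: 27.9
eef_pos: [0.6345, -0.2534, 0.2092]
orientation: [0.674, 0.631, 0.278, -0.264]
ft_force: [0.2, 0.3, -1.5]
grip_width: 0.0114
grasp_force: 45.0
```

```bash
python3 - <<'E'
from h import *
np.set_printoptions(precision=4,suppress=True)
s=manip.sense();q0=R.from_quat([.673,.633,.278,-.262]);q=R.from_quat(s['orientation'])
print(s['eef_pos'],s['grip_width'],s['time'],'to target',np.array([.6356,-.2517,.0125])-s['eef_pos'],'rot',(q0*q.inv()).as_rotvec())
im,s=snap('wrist','w12.png')
m=cv2.imread('pics/w9.png')[:,:,::-1].astype(int)
d=(np.abs(m-im).max(2)[190:265,235:275]);print('ear area diff',np.median(d))
for f in('w9.png','w12.png'):
    g=cv2.imread('pics/'+f).min(2)[198:262,225:285]>200; r,c=np.where(g);print(f,c.mean()+225,r.min()+198,[ (np.where(g[k])[0].min()+225,np.where(g[k])[0].max()+225) for k in(10,30,50)])
E
```

```text
[ 0.6345 -0.2534  0.2092] 0.01137091657217647 27.9 to target [ 0.0011  0.0017 -0.1967] rot [-0.0028 -0.0044  0.0024]
ear area diff 4.0
w9.png 253.32032854209444 198 [(np.int64(243), np.int64(264)), (np.int64(243), np.int64(269)), (np.int64(242), np.int64(271))]
w12.png 253.2908424908425 198 [(np.int64(243), np.int64(264)), (np.int64(243), np.int64(264)), (np.int64(242), np.int64(263))]
```

Emit:
{"op": "servo_tool", "data": {
  "targets": "0.001 0.001 -0.02 0 0 0;0 0.0007 -0.035 0 0 0;0 0 -0.035 0 0 0;0 0 -0.035 0 0 0;0 0 -0.03 0 0 0;0 0 -0.02 0 0 0;0 0 -0.01 0 0 0;0 0 -0.004 0 0 0;0 0 -0.002 0 0 0;0 0 -0.002 0 0 0;0 0 0 0 0 0"
}}

```text
time: 29.32
eef_pos: [0.6362, -0.2497, 0.0201]
orientation: [0.673, 0.633, 0.278, -0.262]
ft_force: [0.5, 0.6, -1.8]
grip_width: 0.0115
grasp_force: 45.0
```

Emit:
{"op": "servo_tool", "data": {
  "targets": "0 0 -0.001 0 0 0;0 0 -0.001 0 0 0;0 0 0 0 0 0"
}}

```text
time: 29.7
eef_pos: [0.636, -0.2496, 0.0177]
orientation: [0.673, 0.633, 0.278, -0.262]
ft_force: [1.0, 0.1, -2.2]
grip_width: 0.0118
grasp_force: 45.0
```

Emit:
{"op": "servo_tool", "data": {
  "targets": "0 0 -0.0015 0 0 0;0 0 -0.0015 0 0 0;0 0 0 0 0 0"
}}

```text
time: 30.08
eef_pos: [0.636, -0.2496, 0.0146]
orientation: [0.673, 0.633, 0.278, -0.262]
ft_force: [-0.1, 0.0, -1.6]
grip_width: 0.0118
grasp_force: 45.0
```

Emit:
{"op": "servo_tool", "data": {
  "targets": "0 0 -0.001 0 0 0;0 0 0 0 0 0"
}}

```text
time: 30.32
eef_pos: [0.6361, -0.2496, 0.0138]
orientation: [0.673, 0.633, 0.278, -0.262]
ft_force: [-0.6, 0.8, -0.1]
grip_width: 0.0115
grasp_force: 45.0
```

Emit:
{"op": "servo_tool", "data": {
  "targets": "0 0 -0.001 0 0 0;0 0 0 0 0 0"
}}

```text
time: 30.58
eef_pos: [0.6361, -0.2496, 0.0127]
orientation: [0.673, 0.633, 0.278, -0.262]
ft_force: [-0.3, 0.0, -1.8]
grip_width: 0.012
grasp_force: 45.0
```

Emit:
{"op": "servo_tool", "data": {
  "targets": "0 0 -0.001 0 0 0;0 0 0 0 0 0"
}}

```text
time: 30.82
eef_pos: [0.6362, -0.2497, 0.0124]
orientation: [0.673, 0.633, 0.278, -0.262]
ft_force: [-1.5, -1.1, 4.0]
grip_width: 0.0117
grasp_force: 45.0
```

Emit:
{"op": "servo_tool", "data": {
  "targets": "0 0 -0.0008 0 0 0;0 0 0 0 0 0"
}}

```text
time: 31.08
eef_pos: [0.6362, -0.2497, 0.0123]
orientation: [0.673, 0.633, 0.278, -0.262]
ft_force: [-4.7, -1.3, 10.0]
grip_width: 0.0122
grasp_force: 45.0
```

Contact made. I'll ease off, open to 40 mm and retreat along the tool axis.

Emit:
{"op": "servo_tool", "data": {
  "targets": "0 0 0.001 0 0 0;0 0 0 0 0 0"
}}

```text
time: 31.32
eef_pos: [0.6362, -0.2497, 0.0124]
orientation: [0.673, 0.633, 0.278, -0.262]
ft_force: [-1.2, -1.8, 4.4]
grip_width: 0.0118
grasp_force: 45.0
```

Emit:
{"op": "servo_tool", "data": {
  "targets": "0 0 0 0 0 0;0 0 0 0 0 0;0 0 0 0 0 0;0 0 0 0 0 0;-0.0003 -0.0106 0.0106 0 0 0;-0.0003 -0.0106 0.0106 0 0 0;-0.0006 -0.0212 0.0212 0 0 0;-0.0006 -0.0212 0.0212 0 0 0;0 -0.02 0.05 0 0 0;0 0 0.05 0 0 0;0 0 0 0 0 0;0 0 0 0 0 0",
  "claw": 0.045
}}

```text
time: 32.83
eef_pos: [0.6341, -0.3337, 0.1757]
orientation: [0.673, 0.633, 0.278, -0.262]
ft_force: [-0.8, 0.0, -1.0]
grip_width: 0.0448
grasp_force: 0.0
```

```bash
python3 - <<'E'
from h import *
np.set_printoptions(precision=3,suppress=True)
im,s=snap('wrist','w13.png');print(s['eef_pos'],s['time'])
for q,z in(('creamer_full',.003),('jar',0),('stopper',0),('mini',0),('slate_mid',.0755)):
    for a in manip.pinpoint(q,'wrist')[:4]: print(q,round(a['p'],2),atz([a['position']],z,'wrist',s)[0])
b,_=snap('scene','s13.png')
a=[(q,round(r['p'],2),np.round(r['position'])) for q in('jar','slate_mid','creamer_full','mini','stopper') for r in manip.pinpoint(q,'scene')[:3]]
for x in a:print(x)
cv2.imwrite('pics/w13u.png',np.hstack([cv2.resize(x[:,:,::-1],(400,600)) for x in(b[100:340,190:450],)]+[cv2.resize(im[:,:,::-1][0:300],(400,600))]))
E
```

```text
[ 0.634 -0.334  0.176] 32.825
creamer_full 0.93 [ 0.639 -0.218  0.003]
creamer_full 0.62 [0.387 0.011 0.003]
jar 0.92 [ 0.555 -0.01   0.   ]
stopper 0.62 [0.663 0.14  0.   ]
mini 0.78 [ 0.672 -0.108  0.   ]
('jar', 0.72, array([302., 235.]))
('slate_mid', 0.92, array([385., 180.]))
('slate_mid', 0.65, array([375., 196.]))
('creamer_full', 0.92, array([140., 188.]))
('creamer_full', 0.9, array([276., 195.]))
('creamer_full', 0.48, array([136., 282.]))
('mini', 0.96, array([283., 290.]))
('mini', 0.71, array([385., 178.]))
('mini', 0.44, array([219., 260.]))
('stopper', 0.74, array([298., 239.]))
('stopper', 0.64, array([370., 256.]))
('stopper', 0.27, array([220., 261.]))
```

View pics/w13u.png

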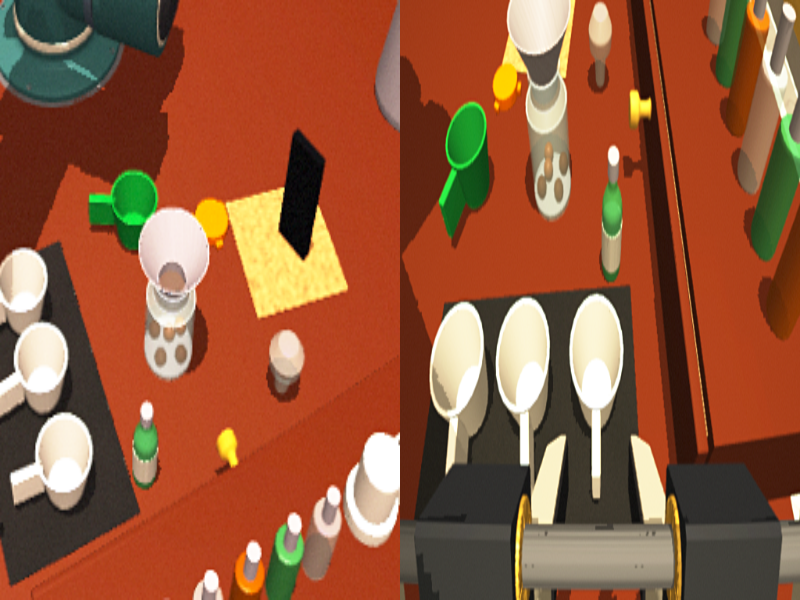

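The slate stands at (300,195), the five sweets are in the jar at (168,340), and the empty creamer is upright on the runner at (65,460). The gripper is clear of everything.

```bash
python3 -c "
from rig import manip
print(manip.sign_off())"
```

```text
the job is handed in; nothing more can be done
None
```

I handed the job in at about 33 s of the 72 s allowed: the last pictures show the slate standing alone on the mat, all five sweets in the upright jar and the empty creamer back upright on the runner; the hand-in gave no verdict.

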